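# Finish the carton layer on the little cart and pull out its handle

## Robot

A 7-joint arm with a two-finger parallel gripper is mounted at the origin on the work surface. World frame = base frame: x ahead of the robot, y to its left, z up, the work surface at z = 0. Lengths are in m, angles in rad, forces in N, time in s.
With the tool pointing down it reaches from about 0.4 to 0.875 m from the base axis. Payload 19.3 kg.
Tool frame: the origin (TCP) lies at the very end of the fingers, on their centre line; the grasp point (between the pads) lies 19 mm behind it; z points along the fingers, y is the line along which they close (so a half turn about z gives the same grasp; the last joint's range is limited). The gripper opens to 85 mm and grips with 20 to 120 N. Pads are 22 mm wide; open, the fingers measure 114 mm over their backs; the gripper's body (76 mm by 85 mm) begins 54 mm behind the grasp point. The pads swing forward as they close: fully open they stand 13 mm farther back than shut.
Start: joints at [1.114, 0.521, -0.036, 1.599, 0.021, 1.021, -0.113], TCP at [0.236, -0.579, 0.231] pointing down, gripper open.
Joint ranges: [-2.91, 2.91], [-0.3, 2.13], [-1.5, 1.42], [0.17, 2.43], [-1.26, 4.41], [0.16, 1.93], [-2.52, 2.52]. Speed limits (rad/s): [1.89, 1.89, 2.39, 2.39, 3.01, 3.01, 3.01].

## Interface

Orientations are given as [roll, pitch, yaw] about the fixed x, y, z axes, in that order (R = Rz(yaw) Ry(pitch) Rx(roll)).
In Python, from workcell import bot gives the robot as it stands. The module is installed in compiled form; this text tells all that it offers.
- The arm moves only by the tool apply_moves, never from a script. Its arguments are lists of equal length, an entry for each row: "claw": the finger opening in m, from 0 to 0.0854; "xyz": the shift along the tool's x, y, z in m, a list of three; "twist": the turn, a rotation vector about the tool's x, y, z in rad, a list of three. A call has 1 to 20 rows; each row shifts and turns the commanded pose from where the row before left it, along the tool's axes as they then stand; what a row does not reach is not made up. A row lasts 1/10 s, in which the tool goes at most 50 mm and 8.59 degrees, less where a joint would pass 70% of its speed; a pose out of reach is approached as far as the arm can. A call with a gripper value outside its range is refused whole. The fingers move at their own pace and stop on an object; "force" is the grip in N (left out, the last holds). Time passes only in rows, so rows that do not move let the fingers close. It gives the time, the measured TCP pose, the force, the opening and the grip force at its end, in the units of the state.
- bot.observe(): the state, without advancing time (a new reading comes with each control period).
- bot.grab_frame(name): name is "scene" or "top" or "wrist"; returns a dict with "img" (420x560x3 uint8, red, green, blue), "vfov" (degrees; the focal length in pixels is half the picture's height over the tangent of half this angle, whatever the lens; pixels are square), "cx", "cy" (the principal point, pixels), "view" (4x4, takes a point from world to camera coordinates). Camera axes: x right, y up, looking along -z (the intrinsics and any distortion apply to the point x, -y, -z); pixel columns grow to the right and rows downward; lengths in m; the calibration is good to about 2 mm. A picture is of the moment at which its call begins. There is no depth.
- bot.job_done(): hands the job in; it is judged then, once.
Trained networks look in the newest picture that a camera, given by its name, has taken for a name from the list of things; names that differ only in an ending like _2 or _b are one class to them, and where a whole thing is asked for, a point or a joint stands for the part that bears it (a point fixed in the world has none). Each returns a list of dicts, best first, with "score" (0 to 1); they miss things now and then, are a little off and sometimes report something else, mostly with a low value. They report only what shows in the picture. A call takes as long as a camera call. They do not tell look-alikes from the thing itself.
- bot.find_in(camera, query): "position" ([x, y, z] in m, in world coordinates, good to about 4 mm: the middle of the surface that is visible of it).
The state is a dict: "clock": time; "qpos": joint angles; "qd": joint speeds; "joint_efforts": joint torques, N m; "position": TCP position; "tool_rot": TCP orientation; "force": force on the tool from outside, world axes, zero at the start; "moment": the same for the moment, N m; "grip_width": finger opening in m; "finger_force": force on a finger pad.
Only numpy, scipy, OpenCV 4.12 (cv2) and the standard library are available. Lean on these libraries where they do the work, as an engineer would, in place of code of your own. Each camera call takes 0.05 s, during which the arm holds its last target. There are 200 camera calls.

## Task

Two cartons are missing from the pinwheel layer on the little cart: lay the two loose cartons flat in the two empty green places, lined up with the paint like the two that are already there, and let go of them. Then squeeze the red button on the cart's grip and, keeping it squeezed, pull the handle straight out past its first stop to the second stop, its full length. Finish while still holding: the grip in the fingers, the button squeezed, the handle fully out; leave the tape roll, the bottle, the mug and the two cartons already loaded where they are.

Things in the scene. Friction and masses are not known exactly. Their poses are not given: they have to be found in the camera images.
- cart: Little transport cart, castors locked, it cannot move: plywood deck 190 x 190 x 20 mm, its top 70 mm above the table. Origin on the table under the deck's centre; the handle comes out of its -y side. Four green 100 x 58 mm rectangles painted on the deck mark a pinwheel of cartons, 6 mm apart, round a bare 48 mm square at the deck's centre. Places a and b are empty, c and d taken.
- place_a (a point): Centre of empty green place a, on the deck's top, at (-32, 53) mm in the cart's x, y; its length lies along the cart's x. Axes as the cart's. A finger fits between its carton and the others only over the bare centre square, 32 mm towards the cart's +x from the place's centre: grip the carton across its 58 mm there.
- place_b (a point): Centre of empty green place b, on the deck's top, at (53, 32) mm in the cart's x, y; its length lies along the cart's y. Axes as the cart's. With place a taken, a finger fits inside only over the bare centre square, 32 mm towards the cart's -y from the place's centre: grip the carton across its 58 mm there.
- carton_a: Loose carton on the table: small brown cardboard carton, 100 (own x) x 58 (own y) x 45 mm high, about 0.15 kg, tan tape along the top and a red sticker on top near one end; origin at the centre of its underside, x along its length. Either loose carton may go to either empty place, either way round.
- carton_b: Loose carton on the table: small brown cardboard carton, 100 (own x) x 58 (own y) x 45 mm high, about 0.15 kg, tan tape along the top and a red sticker on top near one end; origin at the centre of its underside, x along its length. Either loose carton may go to either empty place, either way round.
- carton_c: Carton like carton_a, already loaded in place c, standing loose on the deck: centre at (32, -53) mm in the cart's x, y, its length along the cart's x, its top 115 mm above the table. Leave it where it is.
- carton_d: Carton like carton_a, already loaded in place d, standing loose on the deck: centre at (-53, -32) mm in the cart's x, y, its length along the cart's y, its top 115 mm above the table. Leave it where it is.
- grip_bar: Black grip bar of the handle, 124 mm long (cart's x), 22 thick (y), 26 high; origin at its centre, 60 mm above the table, axes as the cart's; pushed in, it is 165 mm from the cart's centre towards -y, 59 mm clear of the deck. Two tubes 100 mm apart hold it; between them is open space. The red button, 34 wide, 16 high, stands 6 mm proud amid its outer (-y) face: 28 mm to pinch from above, 23 squeezed.
- grip_button (a joint): How far the red button is squeezed in (m): 0 out, 0.005 fully in; a spring of 2 N at first, 6 N at the end. The latch is free from about 0.003 on.
- handle (a joint): How far the handle is pulled out (m), along the cart's -y: 0 pushed in, first stop 0.060, second stop 0.120, its hard end. With the button out, a latch pin locks it at each of these (some 2 mm of play); with the button kept squeezed it slides past the first stop unfelt. A spring draws it back in with 3 to 5 N, so it must be held out.
- tape_roll: Standing-flat roll of brown tape, 100 mm across, 45 mm high. Origin at the centre of its underside. Leave it alone.
- bottle: Amber glass bottle, 60 mm across, 200 mm high. Origin at the centre of its underside. Leave it alone.
- mug: Blue mug, 76 mm across, 90 mm high. Origin at the centre of its underside. Leave it alone.
Not all that is in view belongs to the job. Leave any blue look-alike of the carton_c alone. What is shaped like the carton_a but pink is not meant.

How it is judged:
On the way, in this order (a step that is already met when the one before it is completed fails the run):
1. all four cartons lie flat in their places in the pinwheel, let go and at rest ((((x of carton_a in the frame of cart between -0.044 and -0.02 m and y of carton_a in the frame of cart between 0.041 and 0.065 m and z of carton_a in the frame of cart between 0.066 and 0.076 m and angle between the x axis of carton_a and the x axis of cart, either way round below 0.12 rad and angle between carton_a's own z axis and vertical below 0.1 rad) and (x of carton_b in the frame of cart between 0.041 and 0.065 m and y of carton_b in the frame of cart between 0.02 and 0.044 m and z of carton_b in the frame of cart between 0.066 and 0.076 m and angle between the x axis of carton_b and the y axis of cart, either way round below 0.12 rad and angle between carton_b's own z axis and vertical below 0.1 rad)) or ((x of carton_b in the frame of cart between -0.044 and -0.02 m and y of carton_b in the frame of cart between 0.041 and 0.065 m and z of carton_b in the frame of cart between 0.066 and 0.076 m and angle between the x axis of carton_b and the x axis of cart, either way round below 0.12 rad and angle between carton_b's own z axis and vertical below 0.1 rad) and (x of carton_a in the frame of cart between 0.041 and 0.065 m and y of carton_a in the frame of cart between 0.02 and 0.044 m and z of carton_a in the frame of cart between 0.066 and 0.076 m and angle between the x axis of carton_a and the y axis of cart, either way round below 0.12 rad and angle between carton_a's own z axis and vertical below 0.1 rad))) and x of carton_c in the frame of cart between 0.02 and 0.044 m and y of carton_c in the frame of cart between -0.065 and -0.041 m and z of carton_c in the frame of cart between 0.066 and 0.076 m and angle between the x axis of carton_c and the x axis of cart, either way round below 0.12 rad and angle between each of carton_c, carton_d's own z axis and vertical below 0.1 rad and x of carton_d in the frame of cart between -0.065 and -0.041 m and y of carton_d in the frame of cart between -0.044 and -0.02 m and z of carton_d in the frame of cart between 0.066 and 0.076 m and angle between the x axis of carton_d and the y axis of cart, either way round below 0.12 rad and contact force between each of the arm, the fingers and carton_a below 0.2 N and contact force between each of the arm, the fingers and carton_b below 0.2 N and linear speed of each of carton_a, carton_b, carton_c, carton_d below 0.02 m/s), for 0.2 s.
2. the button is squeezed in while the handle is still pushed in (value of joint grip_button above 0.004 m and value of joint handle below 0.02 m), for 0.05 s.
At the end, for the whole second after the job is handed in: Handle out by more than 114 mm (second stop at 120), the button in by more than 4 mm and the fingers gripping the bar (over 3 N) through the last second; all four cartons flat on the deck, each within 12 mm in the cart's x and y and 0.12 rad of its painted place, untouched and at rest (all of step 1 and value of joint handle above 0.114 m and value of joint grip_button above 0.004 m and contact force between the fingers and grip_bar above 3 N); the arm keeps its last pose, push and grip.
It fails at once if tape roll, bottle or mug moved by more than 30 mm (distance of any of tape_roll, bottle, mug from where it was at the start of the episode above 0.03 m).
It fails at once if a carton already loaded shifted by more than 15 mm (distance of any of carton_c, carton_d from where it was at the start of the episode above 0.015 m).
It also fails if it takes over 62 s, if anything falls off the work surface, if the arm or the gripper's body presses on something with over 40 N, if the wrist force passes 120 N, or if a joint passes its speed limit or range.

## Working session

There is one attempt and no reset: what is moved stays moved. The work goes in short steps, Python scripts to look and compute and a tool call to move; the robot and the scene stay as the last step left them, time stands still between calls to the robot, and variables do not carry over. Pictures are saved under pics/ and viewed, at most 10 in all, crops included, and the job is handed in when it is done.

Besides the shell and the picture viewer there is one more tool, called as name(argument=value, ...) on one line, values as JSON. apply_moves: Moves the arm, as the interface text tells. Its arguments: {"type":"object","properties":{"claw":{"type":"array"},"xyz":{"type":"array"},"twist":{"type":"array"},"force":{"type":"number"}},"required":["claw","xyz","twist"]}

```bash
mkdir -p pics; python3 - <<'E'
from workcell import bot
import cv2,numpy as np
s=bot.observe();print(s)
for n in("top","scene"):
    f=bot.grab_frame(n);cv2.imwrite(f"pics/{n}0.png",f["img"][:,:,::-1]);print(n,f["vfov"],f["cx"],f["cy"],np.round(f["view"],4).tolist(),[k for k in f])
    for q in("carton_a","cart","grip_bar","grip_button","tape_roll","bottle","mug"):
        print(q,[(np.round(d["position"],3).tolist(),round(d["score"],2)) for d in bot.find_in(n,q)])
E
```

```text
{'clock': 0.0, 'qpos': array([ 1.11383755,  0.52201495, -0.03632356,  1.59995153,  0.02115679,
        1.02110024, -0.11279067]), 'qd': array([ 0.00059345,  0.00063946,  0.00025238,  0.00010881,  0.00174328,
       -0.0007905 ,  0.00036465]), 'joint_efforts': array([-2.20046513e-04, -9.27111769e+01,  1.98063187e+00, -3.69933450e+01,
        1.79886434e-02,  8.05425108e-03,  5.67776840e-05]), 'position': array([ 0.2356024 , -0.57855627,  0.2307454 ]), 'tool_rot': array([-3.14050223e+00,  4.16843373e-05,  3.86731216e-01]), 'force': array([ 0.27240152,  1.11654428, -0.45521035]), 'moment': array([-0.01894716,  0.05140552, -0.01229277]), 'finger_force': 0.0, 'grip_width': 0.08503684970758571}
top 52.30572101255812 277.3258759676122 209.76599704895952 [[0.0173, -0.9998, 0.003, -0.0234], [0.9875, 0.0176, 0.1569, -0.5028], [-0.157, 0.0002, 0.9876, -1.1216], [0.0, 0.0, 0.0, 1.0]] ['img', 'vfov', 'cx', 'cy', 'view']
carton_a [([0.265, 0.399, 0.042], 0.88), ([0.458, 0.083, 0.117], 0.85), ([0.54, 0.073, 0.113], 0.75), ([0.486, -0.398, 0.047], 0.72), ([0.287, 0.176, 0.037], 0.72), ([0.408, 0.385
[... 460 characters left out ...]
.0026, -0.2591], [-0.4575, 0.2884, 0.8412, 0.1675], [0.709, -0.4527, 0.5408, -1.6241], [0.0, 0.0, 0.0, 1.0]] ['img', 'vfov', 'cx', 'cy', 'view']
carton_a [([0.429, 0.381, 0.04], 0.96), ([0.501, -0.407, 0.046], 0.92), ([0.561, 0.058, 0.11], 0.84), ([0.281, 0.167, 0.044], 0.83), ([0.466, 0.062, 0.114], 0.74), ([0.289, 0.384, 0.039], 0.66)]
cart [([0.562, 0.057, 0.07], 0.63)]
grip_bar [([0.545, -0.046, 0.068], 0.67)]
grip_button [([0.558, 0.056, 0.111], 0.61), ([0.556, 0.059, 0.068], 0.34)]
tape_roll [([0.628, 0.404, 0.035], 0.83), ([0.556, 0.059, 0.07], 0.65), ([0.793, 0.226, 0.095], 0.32)]
bottle [([0.793, 0.227, 0.096], 0.9)]
mug [([0.713, -0.34, 0.053], 0.89), ([0.628, 0.405, 0.036], 0.44)]
```

View pics/top0.png

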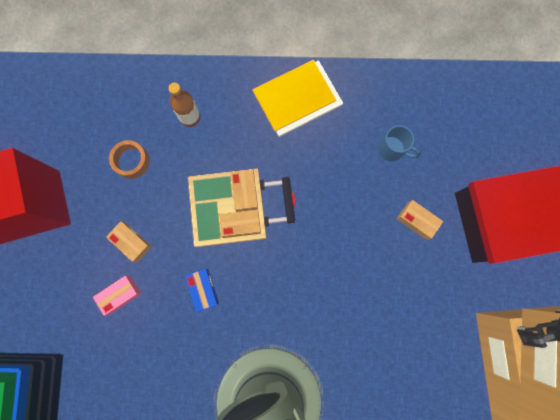

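View pics/scene0.png

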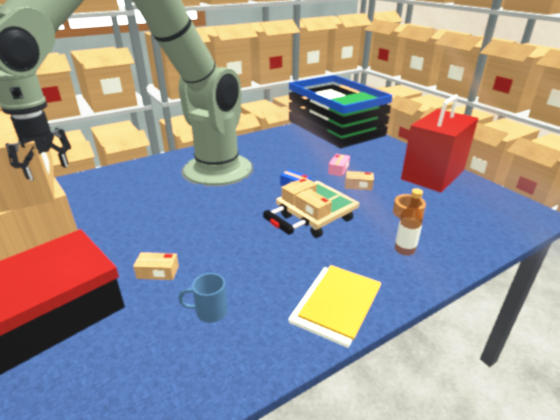

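The top view shows brown loose cartons at px (127,241) and (420,220). The cart is at (227,207) with its grip bar at (289,200) and red button at (293,200). The pink carton at (115,296) and the blue one at (201,290) are decoys. Next I fit silhouettes to get precise poses.

```bash
cat > h.py <<'E'
import cv2,numpy as np
from scipy.optimize import minimize
def proj(f,P):
    P=np.atleast_2d(P);V=f["view"];c=P@V[:3,:3].T+V[:3,3];F=f["img"].shape[0]/2/np.tan(np.radians(f["vfov"])/2)
    return np.c_[f["cx"]+F*c[:,0]/-c[:,2],f["cy"]-F*c[:,1]/-c[:,2]]
def box(cx,cy,l,w,z0,z1):
    return np.array([[cx+a*l/2,cy+b*w/2,z] for a in(-1,1) for b in(-1,1) for z in(z0,z1)])
CART=[box(0,0,.19,.19,.05,.07),box(.032,-.053,.1,.058,.07,.115),box(-.053,-.032,.058,.1,.07,.115)]
CARTON=[box(0,0,.1,.058,0,.045)]
def mask(f,seed,hull):
    I=cv2.GaussianBlur(f["img"],(3,3),0).astype(int);m=((np.maximum(I[...,0],I[...,1])-I[...,2])>12).astype(np.uint8)
    m=cv2.morphologyEx(m,cv2.MORPH_OPEN,np.ones((3,3)))
    n,L,st,ce=cv2.connectedComponentsWithStats(m)
    d=[np.hypot(*(ce[i]-seed))+(1e4 if st[i,4]<150 else 0) for i in range(1,n)];i=1+int(np.argmin(d));o=(L==i).astype(np.uint8)
    c,_=cv2.findContours(o,cv2.RETR_EXTERNAL,cv2.CHAIN_APPROX_NONE);c=max(c,key=cv2.contourArea)
    o[:]=0;cv2.fillPoly(o,[cv2.convexHull(c) if hull else c],1);return o
def render(f,boxes,p,S=4):
    c,s=np.cos(p[2]),np.sin(p[2]);h,w=f["img"].shape[:2];o=np.zeros((h,w),np.uint8)
    o=np.zeros((h*S,w*S),np.uint8)
    for b in boxes:
        q=b.copy();q[:,:2]=b[:,:2]@np.array([[c,s],[-s,c]])+p[:2]
        cv2.fillPoly(o,[cv2.convexHull((((proj(f,q)+.5)*S-.5)*16).round().astype(np.int32))],1,shift=4)
    return o
def fit(fs,boxes,p0,hull=True,S=4):
    ms=[]
    for f in fs:
        ctr=proj(f,[[p0[0],p0[1],.04]])[0];m=mask(f,ctr,hull)
        ms.append(cv2.resize(m,None,fx=S,fy=S,interpolation=cv2.INTER_LINEAR if 0 else cv2.INTER_NEAREST))
    def cost(p):
        v=0
        for f,m in zip(fs,ms):
            r=render(f,boxes,p,S);v+=1-np.count_nonzero(r&m)/np.count_nonzero(r|m)
        return v/len(fs)
    best=None
    for y in ([p0[2]] if len(p0)>2 else np.arange(0,np.pi,np.pi/6)):
        r=minimize(cost,[p0[0],p0[1],y],method="Nelder-Mead",options=dict(initial_simplex=[[p0[0],p0[1],y],[p0[0]+.02,p0[1],y],[p0[0],p0[1]+.02,y],[p0[0],p0[1],y+.2]],maxiter=70))
        if best is None or r.fun<best.fun:best=r
    return best.x.round(4),round(best.fun,3)
E
python3 - <<'E'
from workcell import bot
from h import *
import pickle
T=bot.grab_frame("top");S=bot.grab_frame("scene");pickle.dump((T,S),open("f0.pkl","wb"))
for n,b,p,hl in(("A",CARTON,[.42,.385],1),("B",CARTON,[.49,-.40],1),("cart",CART,[.51,.12,0.06],0)):
    for fs in([T],[S],[T,S]): print(n,*fit(fs,b,p,hl))
E
```

```text
A [0.4108 0.3891 0.8746] 0.038
A [0.3843 0.3919 3.3325] 0.521
A [0.4107 0.389  0.8752] 0.306
B [ 0.4858 -0.4053  0.9561] 0.038
B [ 0.4814 -0.4018  0.9496] 0.033
B [ 0.4843 -0.4037  0.9648] 0.066
cart [0.5051 0.1207 0.138 ] 0.018
cart [0.5017 0.1243 0.1233] 0.058
cart [0.5042 0.1218 0.1379] 0.046
```

```bash
python3 - <<'E'
from h import *
import pickle
T,S=pickle.load(open("f0.pkl","rb"))
o=[]
for f,(x,y) in((T,(.51,.1)),(S,(.51,.1))):
    I=cv2.resize(f["img"],None,fx=4,fy=4,interpolation=cv2.INTER_CUBIC)[:,:,::-1].copy()
    for b,p in((CARTON,[.4108,.3891,.8746]),(CARTON,[.4858,-.4053,.956]),(CART,[.5051,.1207,.138])):
        r=render(f,b,p);c,_=cv2.findContours(r,0,2);cv2.drawContours(I,c,-1,(255,255,0),1)
    u,v=(proj(f,[[x,y,.07]])[0]*4).astype(int);o.append(I[v-220:v+220,u-200:u+200])
    if f is T:
        u,v=(proj(f,[[.41,.389,.03]])[0]*4).astype(int); B=I[v-75:v+75,u-100:u+100]
        u,v=(proj(f,[[.4858,-.4053,.03]])[0]*4).astype(int); B2=I[v-75:v+75,u-100:u+100]
im=np.hstack(o);im=np.vstack([im,np.hstack([B,B2,np.zeros((150,400,3),np.uint8)])]);print(im.shape)
cv2.imwrite("pics/ov.png",im)
E
```

```text
(590, 800, 3)
```

View pics/ov.png

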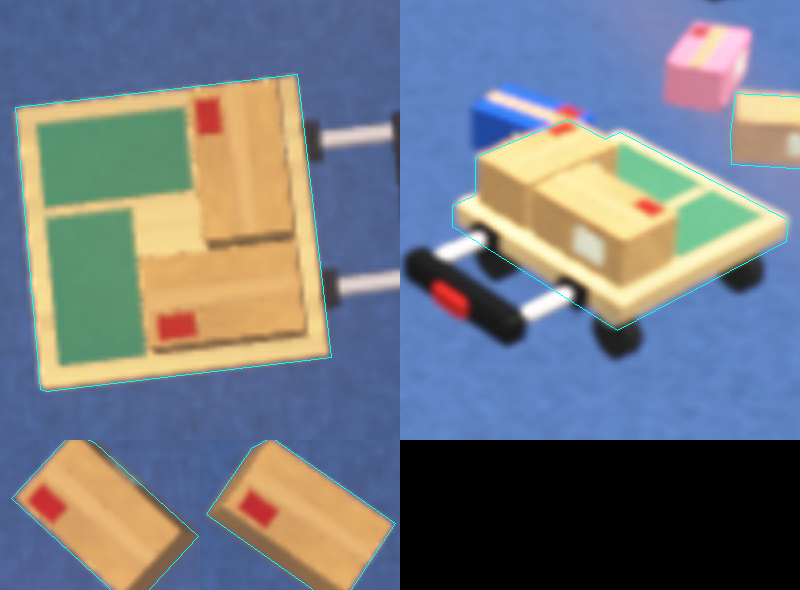

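The overlays fit well: the yellow-cyan outlines match carton A, carton B and the deck. Carton B goes to place a and carton A to place b. First I move above carton B.

apply_moves(claw=[0.08,0.08,0.08,0.08,0.08,0.08,0.08,0.08,0.08,0.08,0.08,0.08,0.08,0.08,0.08,0.08,0.08], xyz=[[0,0,-0.02],[0.032,-0.0083,0],[0.032,-0.0083,0],[0.032,-0.0083,0],[0.032,-0.0083,0],[0.032,-0.0083,0],[0.032,-0.0083,0],[0.032,-0.0083,0],[0.032,-0.0083,0],[0.032,-0.0083,0],[0.032,-0.0083,0],[0,0,0],[0,0,0],[0,0,0],[0,0,0],[0,0,0],[0,0,0]], twist=[[0,0,0],[0,0,0],[0,0,0],[0,0,0],[0,0,0],[0,0,0],[0,0,0],[0,0,0],[0,0,0],[0,0,0],[0,0,0],[0,0,-0.114],[0,0,-0.114],[0,0,-0.114],[0,0,-0.114],[0,0,-0.114],[0,0,0]], force=60)

```text
clock: 2.6
position: [0.5007, -0.3814, 0.2513]
tool_rot: [-3.142, -0.0, 0.959]
force: [-0.1, -0.0, -0.2]
grip_width: 0.0797
finger_force: 0.0
```

```bash
python3 - <<'E'
from workcell import bot
from h import *
import pickle
s=bot.observe();print(s["position"],s["tool_rot"],s["qpos"].round(2),s["force"])
W=bot.grab_frame("wrist");T=bot.grab_frame("top");pickle.dump((W,T),open("f1.pkl","wb"))
print(W["vfov"],W["cx"],W["cy"])
I=W["img"][:,:,::-1].copy()
r=render(W,CARTON,[.4858,-.4053,.956],1);c,_=cv2.findContours(r,0,2);cv2.drawContours(I,c,-1,(255,255,0),1)
cv2.imwrite("pics/w1.png",I)
try: print(fit([W],CARTON,[.4858,-.4053,.956]))
except Exception as e: print(e)
E
```

```text
[ 0.50071253 -0.38138121  0.25128753] [-3.14158870e+00 -2.15950933e-04  9.58697035e-01] [ 0.71  0.52 -0.23  1.56  0.13  1.08 -0.16] [-0.12399835 -0.00994431 -0.20921117]
67.24475989641324 283.39189107926694 208.69232264339465
(array([ 0.485 , -0.4038,  0.959 ]), np.float64(0.015))
```

View pics/w1.png

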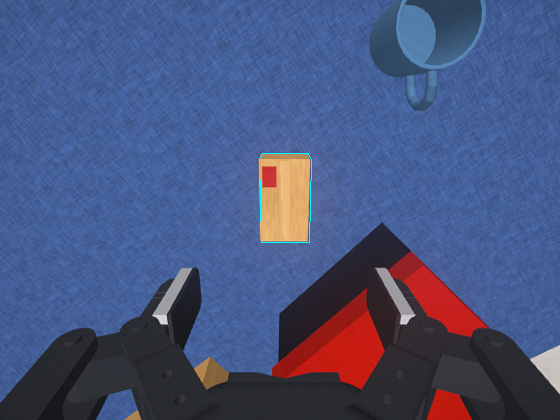

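Wrist view: carton B at px (285,198) with its outline matching. The fit gives (0.485, -0.404, yaw 0.959). Now I descend and grip 32 mm toward tool +x.

apply_moves(claw=[0.08,0.08,0.08,0.08,0.08,0.08,0.08,0.08,0.08,0.08,0.05,0.05,0.05,0.05,0.05,0.05,0.05], xyz=[[0.0047,0,0],[0,0,0.035],[0,0,0.035],[0,0,0.035],[0,0,0.035],[0,0,0.035],[0,0,0.033],[0,0,0.022],[0,0,0.011],[0,0,0],[0,0,0],[0,0,0],[0,0,0],[0,0,0],[0,0,0],[0,0,0],[0,0,0]], twist=[[0,0,0],[0,0,0],[0,0,0],[0,0,0],[0,0,0],[0,0,0],[0,0,0],[0,0,0],[0,0,0],[0,0,0],[0,0,0],[0,0,0],[0,0,0],[0,0,0],[0,0,0],[0,0,0],[0,0,0]], force=60)

```text
clock: 4.4
position: [0.5043, -0.3779, 0.0119]
tool_rot: [3.139, -0.0, 0.956]
force: [-1.2, 1.3, 8.1]
grip_width: 0.0574
finger_force: 64.9
```

apply_moves(claw=[0.05,0.05,0.05,0.05,0.05,0.05,0.05,0.05,0.05,0.05,0.05,0.05,0.05,0.05,0.05,0.05,0.05,0.05,0.05,0.05], xyz=[[0,0,-0.01],[0,0,-0.03],[0,0,-0.04],[0,0,-0.04],[0,0,-0.04],[0,0,-0.04],[0.0149,-0.01077,-0.02],[0.0298,-0.02153,-0.02],[0.0298,-0.02153,0],[0.0298,-0.02153,0],[0.0298,-0.02153,0],[0.0298,-0.02153,0],[0.0298,-0.02153,0],[0.0298,-0.02153,0],[0.0298,-0.02153,0],[0.0298,-0.02153,0],[0.0298,-0.02153,0],[0.0298,-0.02153,0],[0.0298,-0.02153,0],[0.0298,-0.02153,0]], twist=[[0,0,0],[0,0,0],[0,0,0],[0,0,0],[0,0,0],[0,0,0],[0,0,0],[0,0,0],[0,0,0],[0,0,0],[0,0,0],[0,0,0],[0,0,0],[0,0,0],[0,0,0],[0,0,0],[0,0,0],[0,0,0],[0,0,0],[0,0,0]])

```text
clock: 6.4
position: [0.4974, 0.1202, 0.2514]
tool_rot: [3.14, -0.001, 0.956]
force: [0.5, -0.0, -2.8]
grip_width: 0.0571
finger_force: 64.9
```

apply_moves(claw=[0.05,0.05,0.05,0.05,0.05,0.05,0.05,0.05,0.05,0.05,0.05,0.05,0.05], xyz=[[0.0298,-0.02153,0],[0.0298,-0.02153,0],[0.0149,-0.01077,0],[0,0,0],[0,0,0],[0,0,0],[0,0,0],[0,0,0],[0,0,0],[0,0,0],[0,0,0],[0,0,0],[0,0,0]], twist=[[0,0,0],[0,0,0],[0,0,0],[0,0,0.102],[0,0,0.102],[0,0,0.102],[0,0,0.102],[0,0,0.102],[0,0,0.102],[0,0,0.102],[0,0,0.102],[0,0,0],[0,0,0]])

```text
clock: 7.7
position: [0.4966, 0.2108, 0.251]
tool_rot: [-3.142, -0.001, 0.144]
force: [0.8, -0.0, -2.2]
grip_width: 0.0571
finger_force: 64.8
```

```bash
python3 - <<'E'
from workcell import bot
from h import *
import pickle
s=bot.observe();print(s["position"],s["tool_rot"],s["qpos"].round(2),s["force"].round(2))
W=bot.grab_frame("wrist");T=bot.grab_frame("top");pickle.dump((W,T),open("f2.pkl","wb"))
I=W["img"][:,:,::-1].copy()
for b in CART: 
    r=render(W,[b],[.505,.1207,.138],1);c,_=cv2.findContours(r,0,2);cv2.drawContours(I,c,-1,(255,255,0),1)
cv2.imwrite("pics/w2.png",I)
E
```

```text
[0.49657871 0.21081344 0.25095922] [-3.14153817e+00 -7.53741918e-04  1.44000761e-01] [-0.31  0.37 -0.26  1.79  0.11  0.99 -2.05] [ 0.8  -0.   -2.19]
```

View pics/w2.png

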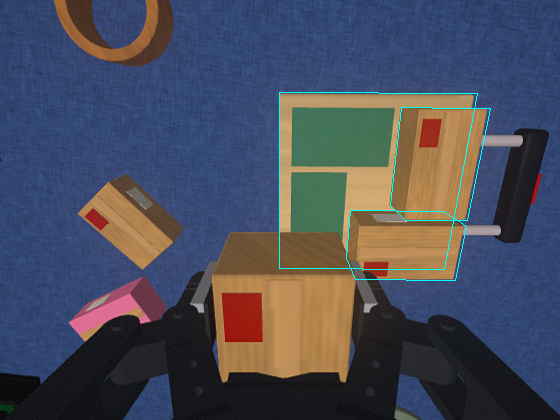

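The wrist overlay agrees with the cart to about a pixel. I'm about 37 mm past in y, so I correct that and descend.

apply_moves(claw=[0.05,0.05,0.05,0.05,0.05,0.05,0.05], xyz=[[-0.002,0.0187,0],[-0.002,0.0187,0],[0,0,0.036],[0,0,0.036],[0,0,0.025],[0,0,0.014],[0,0,0]], twist=[[0,0,0.006],[0,0,0],[0,0,0],[0,0,0],[0,0,0],[0,0,0],[0,0,0]])

```text
clock: 8.5
position: [0.4969, 0.1721, 0.1377]
tool_rot: [3.141, 0.003, 0.135]
force: [0.5, 0.7, -0.9]
grip_width: 0.0572
finger_force: 64.8
```

```bash
python3 - <<'E'
from h import *
import pickle
W,T=pickle.load(open("f2.pkl","rb"))
print("A",fit([W],CARTON,[.4108,.3891,.8746]))
# green place a/b corners in wrist image vs model
I=cv2.GaussianBlur(W["img"],(3,3),0).astype(int);g=((I[...,1]-I[...,0]>15)&(I[...,1]-I[...,2]>5)).astype(np.uint8)
n,L,st,ce=cv2.connectedComponentsWithStats(g);i=1+np.argmax(st[1:,4]);m=(L==i).astype(np.uint8);print(st[i],ce[i])
bb=[box(.053,.032,.058,.1,.0699,.07)]
def cost(p):
    r=render(W,bb,p,4);M=cv2.resize(m,None,fx=4,fy=4,interpolation=0);return 1-np.count_nonzero(r&M)/np.count_nonzero(r|M)
p=[.505,.1207,.138];r=minimize(cost,p,method="Nelder-Mead",options=dict(initial_simplex=[p,[.51,.1207,.138],[.505,.126,.138],[.505,.1207,.18]]));print("cart from green b",r.x.round(4),r.fun)
E
```

```text
A (array([0.4107, 0.3871, 0.8743]), np.float64(0.025))
[ 292  108  102   59 5785] [341.27277442 136.37095938]
cart from green b [0.5043 0.1215 0.1407] 0.02479364978969667
```

apply_moves(claw=[0.05,0.05,0.05,0.05,0.05,0.05], xyz=[[0.0004,-0.0012,0],[0,0,0.02],[0,0,0.018],[0,0,0.01],[0,0,0.006],[0,0,0]], twist=[[0,0,0],[0,0,0],[0,0,0],[0,0,0],[0,0,0],[0,0,0]])

```text
clock: 9.1
position: [0.4982, 0.1744, 0.0854]
tool_rot: [-3.142, 0.0, 0.135]
force: [0.4, -0.4, -1.4]
grip_width: 0.0572
finger_force: 64.9
```

apply_moves(claw=[0.05,0.05,0.058,0.062,0.068,0.072,0.074,0.074,0.074,0.074,0.074,0.074,0.074,0.074], xyz=[[0,0.0005,0.0025],[0,0,0.001],[0,0,0],[0,0,0],[0,0,0],[0,0,0],[0,0,0],[0,0,-0.01],[0,0,-0.02],[0,0,-0.035],[0,0,-0.04],[0,0,-0.04],[0,0,-0.02],[0,0,0]], twist=[[0,0,0],[0,0,0],[0,0,0],[0,0,0],[0,0,0],[0,0,0],[0,0,0],[0,0,0],[0,0,0],[0,0,0],[0,0,0],[0,0,0],[0,0,0],[0,0,0]])

```text
clock: 10.5
position: [0.4992, 0.1744, 0.2504]
tool_rot: [-3.14, -0.005, 0.135]
force: [-0.6, 0.1, 0.0]
grip_width: 0.0739
finger_force: 0.0
```

```bash
python3 - <<'E'
from workcell import bot
from h import *
import pickle
s=bot.observe();print(s["position"],s["tool_rot"],s["qpos"].round(2),s["force"].round(2))
W=bot.grab_frame("wrist");T=bot.grab_frame("top");pickle.dump((W,T),open("f3.pkl","wb"))
I=W["img"][:,:,::-1].copy()
for b in CART+[box(-.032,.053,.1,.058,.07,.115)]: 
    r=render(W,[b],[.5046,.1211,.139],1);c,_=cv2.findContours(r,0,2);cv2.drawContours(I,c,-1,(255,255,0),1)
cv2.imwrite("pics/w3.png",I)
print("A",fit([W],CARTON,[.4108,.3891,.8746]))
E
```

```text
[0.49920993 0.17437619 0.25041447] [-3.14039041 -0.00504923  0.13458357] [-0.25  0.35 -0.26  1.83  0.11  0.97 -1.99] [-0.62  0.08  0.04]
A (array([0.411 , 0.3869, 0.8763]), np.float64(0.026))
```

View pics/w3.png

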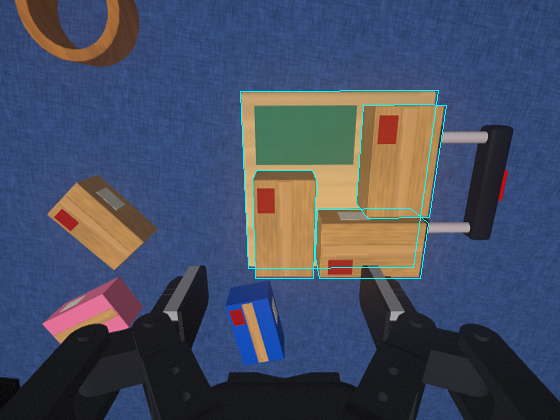

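Wrist view: the carton placed at px (285,225) sits on its outline in place a. Place b (green at (305,135)) is still empty. Next is carton A at px (100,220).

apply_moves(claw=[0.074,0.074,0.074,0.074,0.074,0.074,0.074,0.074,0.074,0.074,0.074,0.074,0.074,0.074,0.074,0.074], xyz=[[-0.0103,-0.0251,0],[-0.0103,-0.0251,0],[-0.0103,-0.0251,0],[-0.0103,-0.0251,0],[-0.0103,-0.0251,0],[-0.0103,-0.0251,0],[-0.0103,-0.0251,0],[-0.0103,-0.0251,0],[0,0,0],[0,0,0],[0,0,0],[0,0,0],[0,0,0],[0,0,0],[0,0,0],[0,0,0]], twist=[[0,0,0],[0,0,0],[0,0,0],[0,0,0],[0,0,0],[0,0,0],[0,0,0],[0,0,0],[0,0,-0.1057],[0,0,-0.1057],[0,0,-0.1057],[0,0,-0.1057],[0,0,-0.1057],[0,0,-0.1057],[0,0,-0.1057],[0,0,0]])

```text
clock: 12.2
position: [0.3892, 0.3614, 0.2458]
tool_rot: [-3.141, 0.002, 0.877]
force: [0.2, -1.0, 0.3]
grip_width: 0.0742
finger_force: 0.0
```

```bash
python3 - <<'E'
from workcell import bot
from h import *
s=bot.observe();print(s["position"],s["tool_rot"],s["qpos"].round(2))
W=bot.grab_frame("wrist");r=fit([W],CARTON,[.411,.387,.875]);print("A",r)
y=s["tool_rot"][2];p=r[0];t=p[:2]-.032*np.array([np.cos(p[2]),np.sin(p[2])]);d=t-s["position"][:2]
print("tgt",t,"tool shift",d@[np.cos(y),np.sin(y)],d@[np.sin(y),-np.cos(y)],"twist",-(p[2]-y))
E
```

```text
[0.38915955 0.36140533 0.24579596] [-3.14101034e+00  1.82962525e-03  8.76731781e-01] [-0.49  0.39 -0.49  1.81  0.22  1.   -1.76]
A (array([0.4105, 0.3876, 0.8711]), np.float64(0.018))
tgt [0.38989247 0.36311879] tool shift 0.0017858750159763918 -0.0005326821514653237 twist 0.005631781371598921
```

Descend to z ≈ 0.010 and grip.

apply_moves(claw=[0.074,0.074,0.074,0.074,0.074,0.074,0.074,0.074,0.074,0.074,0.05,0.05,0.05,0.05,0.05,0.05], xyz=[[0.0018,-0.0005,0],[0,0,0.035],[0,0,0.035],[0,0,0.035],[0,0,0.035],[0,0,0.035],[0,0,0.03],[0,0,0.02],[0,0,0.01],[0,0,0],[0,0,0],[0,0,0],[0,0,0],[0,0,0],[0,0,0],[0,0,0]], twist=[[0,0,0.004],[0,0,0],[0,0,0],[0,0,0],[0,0,0],[0,0,0],[0,0,0],[0,0,0],[0,0,0],[0,0,0],[0,0,0],[0,0,0],[0,0,0],[0,0,0],[0,0,0],[0,0,0]])

```text
clock: 13.85
position: [0.3908, 0.3639, 0.0129]
tool_rot: [3.141, -0.002, 0.87]
force: [-0.8, -1.8, 8.8]
grip_width: 0.0572
finger_force: 64.8
```

apply_moves(claw=[0.05,0.05,0.05,0.05,0.05,0.05,0.05,0.05,0.05,0.05,0.05,0.05,0.05,0.05,0.05,0.05,0.05], xyz=[[0,0,-0.01],[0,0,-0.03],[0,0,-0.04],[0,0,-0.04],[0,0,-0.04],[0,0,-0.04],[0,0,-0.027],[-0.0072,0.0278,0],[-0.0072,0.0278,0],[-0.0072,0.0278,0],[-0.0072,0.0278,0],[-0.0072,0.0278,0],[-0.0072,0.0278,0],[-0.0072,0.0278,0],[-0.0072,0.0278,0],[-0.0072,0.0278,0],[-0.0072,0.0278,0]], twist=[[0,0,0],[0,0,0],[0,0,0],[0,0,0],[0,0,0],[0,0,0],[0,0,0],[0,0,0],[0,0,0],[0,0,0],[0,0,0],[0,0,0],[0,0,0],[0,0,0],[0,0,0],[0,0,0],[0,0,0]])

```text
clock: 15.55
position: [0.5569, 0.1282, 0.2399]
tool_rot: [3.141, -0.001, 0.871]
force: [1.5, 1.5, -2.1]
grip_width: 0.057
finger_force: 64.5
```

apply_moves(claw=[0.05,0.05,0.05,0.05,0.05,0.05,0.05,0.05,0.05,0.05], xyz=[[0,0,0],[0,0,0],[0,0,0],[0,0,0],[0,0,0],[0,0,0],[0,0,0],[0,0,0],[0,0,0],[0,0,0]], twist=[[0,0,-0.105],[0,0,-0.105],[0,0,-0.105],[0,0,-0.105],[0,0,-0.105],[0,0,-0.105],[0,0,-0.105],[0,0,-0.105],[0,0,0],[0,0,0]])

```text
clock: 16.55
position: [0.5564, 0.1292, 0.2394]
tool_rot: [3.141, -0.0, 1.707]
force: [-0.9, -0.2, -1.6]
grip_width: 0.0575
finger_force: 64.4
```

apply_moves(claw=[0.05,0.05,0.05,0.05,0.05,0.05,0.05,0.05], xyz=[[0,0.0006,0.03],[0,0,0.035],[0,0,0.03],[0,0,0.02],[0,0,0.018],[0,0,0.012],[0,0,0.007],[0,0,0]], twist=[[0,0,0],[0,0,0],[0,0,0],[0,0,0],[0,0,0],[0,0,0],[0,0,0],[0,0,0]])

```text
clock: 17.35
position: [0.5569, 0.1294, 0.0865]
tool_rot: [-3.141, 0.0, 1.71]
force: [0.1, -0.1, -0.8]
grip_width: 0.0568
finger_force: 64.5
```

apply_moves(claw=[0.05,0.05,0.058,0.062,0.068,0.072,0.074,0.074,0.074,0.074,0.074,0.074,0.074,0.074], xyz=[[0,0,0.0025],[0,0,0.001],[0,0,0],[0,0,0],[0,0,0],[0,0,0],[0,0,0],[0,0,-0.01],[0,0,-0.02],[0,0,-0.035],[0,0,-0.04],[0,0,-0.04],[0,0,-0.02],[0,0,0]], twist=[[0,0,0],[0,0,0],[0,0,0],[0,0,0],[0,0,0],[0,0,0],[0,0,0],[0,0,0],[0,0,0],[0,0,0],[0,0,0],[0,0,0],[0,0,0],[0,0,0]])

```text
clock: 18.75
position: [0.5581, 0.1299, 0.252]
tool_rot: [3.137, -0.0, 1.711]
force: [-0.2, 0.2, -0.7]
grip_width: 0.0741
finger_force: 0.0
```

apply_moves(claw=[0.074,0.074,0.074,0.074,0.074,0.074], xyz=[[-0.0278,-0.0091,0],[-0.0278,-0.0091,0],[-0.0278,-0.0091,0],[-0.0278,-0.0091,0],[-0.0278,-0.0091,0],[-0.0278,-0.0091,0]], twist=[[0,0,0],[0,0,0],[0,0,0],[0,0,0],[0,0,0],[0,0,0]])

```text
clock: 19.35
position: [0.5256, -0.0444, 0.248]
tool_rot: [-3.141, -0.0, 1.711]
force: [1.1, -0.2, 0.0]
grip_width: 0.0742
finger_force: 0.0
```

apply_moves(claw=[0.06,0.06,0.06,0.06,0.06,0.06,0.06,0.06,0.06,0.06,0.06,0.06,0.06,0.06,0.06,0.06,0.06,0.06], xyz=[[0,0,0],[0,0,0],[0,0,0],[0,0,0],[0,0,0],[0,0,0],[0,0,0],[0,0,0],[0,0,0],[0,0,0],[0,0,0],[0,0,0],[0,0,0],[0,0,0],[0,0,0],[0,0,0],[0,0,0],[0,0,0]], twist=[[0,0,0.0983],[0,0,0.0983],[0,0,0.0983],[0,0,0.0983],[0,0,0.0983],[0,0,0.0983],[0,0,0.0983],[0,0,0.0983],[0,0,0.0983],[0,0,0.0983],[0,0,0.0983],[0,0,0.0983],[0,0,0.0983],[0,0,0.0983],[0,0,0.0983],[0,0,0.0983],[0,0,0],[0,0,0]])

```text
clock: 21.15
position: [0.5261, -0.0432, 0.2481]
tool_rot: [-3.141, 0.0, 0.141]
force: [-0.1, 0.6, -0.0]
grip_width: 0.0601
finger_force: 0.0
```

```bash
python3 - <<'E'
from workcell import bot
from h import *
s=bot.observe();print(s["position"],s["tool_rot"],s["qpos"].round(2),s["force"].round(2))
W=bot.grab_frame("wrist");T=bot.grab_frame("top")
def ov(f,S):
    I=cv2.resize(f["img"],None,fx=S,fy=S,interpolation=cv2.INTER_CUBIC)[:,:,::-1].copy()
    for b in CART+[box(-.032,.053,.1,.058,.07,.115),box(.053,.032,.058,.1,.07,.115),box(0,-.165,.124,.022,.047,.073),box(0,-.179,.034,.006,.052,.068)]: 
        r=render(f,[b],[.5046,.1211,.139],S);c,_=cv2.findContours(r,0,2);cv2.drawContours(I,c,-1,(255,255,0),1)
    return I
w=cv2.resize(ov(W,2),None,fx=.5*5/7,fy=.5*5/7,interpolation=cv2.INTER_AREA)
t=ov(T,4);u,v=(proj(T,[[.51,.08,.07]])[0]*4).astype(int);t=t[v-150:v+150,u-200:u+200]
cv2.imwrite("pics/w4.png",np.hstack([w,t]))
print([(np.round(d["position"],4).tolist(),round(d["score"],2)) for q in("grip_bar","grip_button") for d in bot.find_in("wrist",q)])
E
```

```text
[ 0.5260657  -0.04316548  0.24813363] [-3.14146462e+00  4.35158664e-04  1.41221788e-01] [ 0.17  0.36 -0.26  1.83  0.11  0.97 -1.56] [-0.12  0.64 -0.  ]
[([0.5381, -0.0403, 0.0734], 0.98), ([0.5293, -0.0573, 0.0727], 0.64)]
```

View pics/w4.png

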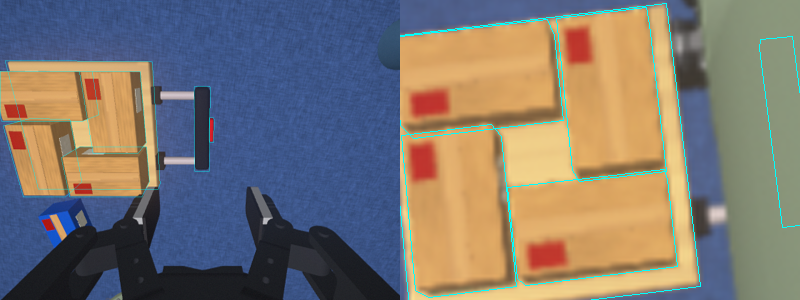

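Top crop: all four cartons sit on their outlines. Wrist crop: the bar at px (202,128) and the button at (211,130) match the model. Next I descend astride the bar.

apply_moves(claw=[0.06,0.06,0.06,0.06,0.06,0.06,0.06,0.06,0.06], xyz=[[0.0014,-0.0002,0],[0,0,0.035],[0,0,0.035],[0,0,0.035],[0,0,0.035],[0,0,0.032],[0,0,0.023],[0,0,0.012],[0,0,0]], twist=[[0,0,0.002],[0,0,0],[0,0,0],[0,0,0],[0,0,0],[0,0,0],[0,0,0],[0,0,0],[0,0,0]])

```text
clock: 22.25
position: [0.5271, -0.0428, 0.0403]
tool_rot: [-3.141, 0.002, 0.136]
force: [0.3, 0.4, 1.0]
grip_width: 0.0601
finger_force: 0.0
```

apply_moves(claw=[0.05,0.04,0.03,0.02,0.015,0.015,0.015,0.015,0.015,0.015], xyz=[[0,0,0],[0,0,0],[0,0,0],[0,0,0],[0,0,0],[0,0,0],[0,0,0],[0,0,0],[0,0,0],[0,0,0]], twist=[[0,0,0],[0,0,0],[0,0,0],[0,0,0],[0,0,0],[0,0,0],[0,0,0],[0,0,0],[0,0,0],[0,0,0]], force=60)

```text
clock: 23.25
position: [0.5282, -0.0426, 0.0424]
tool_rot: [3.142, -0.002, 0.136]
force: [-3.0, 0.9, 15.1]
grip_width: 0.0217
finger_force: 58.4
```

apply_moves(claw=[0.015,0.015,0.015,0.015,0.015,0.015,0.015,0.015,0.015,0.015,0.015,0.015,0.015,0.015], xyz=[[0,0.005,0],[0,0.01,0],[0,0.01,0],[0,0.01,0],[0,0.01,0],[0,0.01,0],[0,0.01,0],[0,0.01,0],[0,0.01,0],[0,0.01,0],[0,0.01,0],[0,0.01,0],[0,0.004,0],[0,0,0]], twist=[[0,0,0],[0,0,0],[0,0,0],[0,0,0],[0,0,0],[0,0,0],[0,0,0],[0,0,0],[0,0,0],[0,0,0],[0,0,0],[0,0,0],[0,0,0],[0,0,0]])

```text
clock: 24.65
position: [0.5446, -0.1606, 0.0424]
tool_rot: [-3.141, -0.002, 0.136]
force: [-1.1, 3.3, 12.2]
grip_width: 0.0214
finger_force: 58.5
```

apply_moves(claw=[0.015,0.015,0.015,0.015,0.015], xyz=[[0,0.0015,0],[0,0.0015,0],[0,0,0],[0,0,0],[0,0,0]], twist=[[0,0,0],[0,0,0],[0,0,0],[0,0,0],[0,0,0]])

```text
clock: 25.15
position: [0.5447, -0.1612, 0.0424]
tool_rot: [-3.139, -0.001, 0.138]
force: [-4.7, 16.6, 17.9]
grip_width: 0.0216
finger_force: 61.9
```

```bash
python3 - <<'E'
from workcell import bot
from h import *
s=bot.observe();print(s["position"],s["force"].round(2),s["grip_width"],s["finger_force"])
T=bot.grab_frame("top");S=bot.grab_frame("scene")
def ov(f,x,y,k):
    I=cv2.resize(f["img"],None,fx=4,fy=4,interpolation=cv2.INTER_CUBIC)[:,:,::-1].copy()
    for b in CART+[box(-.032,.053,.1,.058,.07,.115),box(.053,.032,.058,.1,.07,.115),box(0,-.285,.124,.022,.047,.073)]: 
        r=render(f,[b],[.5046,.1211,.139],4);c,_=cv2.findContours(r,0,2);cv2.drawContours(I,c,-1,(255,255,0),1)
    u,v=(proj(f,[[x,y,.07]])[0]*4).astype(int);return I[v-200:v+200,u-200:u+200]
cv2.imwrite("pics/end.png",np.hstack([ov(T,.5,.09,0),ov(S,.52,-.04,0)]))
E
```

```text
[ 0.54469049 -0.16115629  0.04239114] [-4.66 16.56 17.92] 0.021616265058146213 61.9421660900116
```

View pics/end.png

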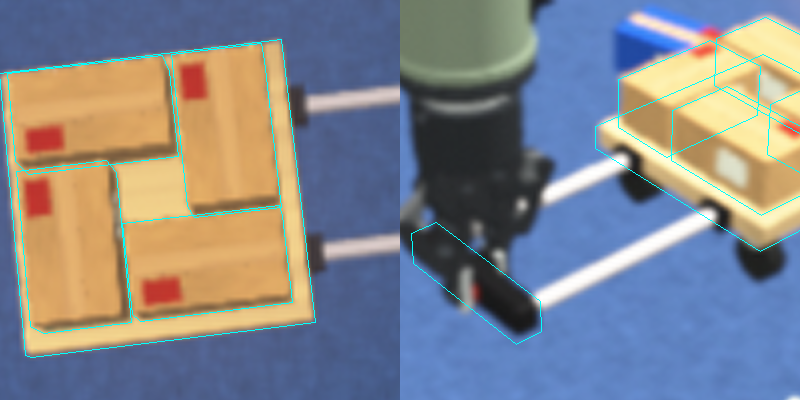

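The hard end is reached: the pull force rose to about 17 N and the handle has travelled about 120 mm. The pictures show all the cartons on their outlines and the grip held at the full-out position, so I hand in.

```bash
python3 -c "
from workcell import bot
print(bot.job_done())"
```

```text
the job is handed in; nothing more can be done
None
```

I handed the job in with both loose cartons flat in places a and b, the button squeezed, and the handle held out at its second stop (about 120 mm of travel, against the hard end); the hand-in did not report a verdict.

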